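Shut the folding earring case, pin its clasp and hold it up shut

TASK

Close the open wooden earring case, take the brass clasp pin from the stone hair-stick stand and push it down through the three clasp barrels until its collar sits on the top barrel. Then pinch the two halves together from above and lift the case, upright, about 10 cm off the trunk lid; finish while still holding it there, pressed shut, pin in place, for me to take. Leave the hair sticks and everything else where they are.

Things in the scene. Friction and masses are not known exactly. Their poses are not given: they have to be found in the camera images.
- case: Wooden earring case standing like a half-open book, loose, 0.45 to 0.65 kg: two trays 150 long, 24 deep, 105 mm high, both resting on the lid (they slide if pushed). Body = mirror tray, y -24 to 0; shut leaf y 0 to 24, so 48 thick shut, a good pinch at mid-length. Origin: underside, seam plane, mid-length; z up, x from hinge end (-75) to clasp end (+75).
- case_leaf (a joint): Angle of the leaf about the upright hinge, rad: 0 = shut, rims meeting (hard stop); grows as the leaf swings towards the case's +y side; starts at 0.35 to 0.75. The hinge is lightly stiff (0.02 N m) and stays where it is left; with the tray's friction on the lid, 1 to 3 N at its free end swings it, and the mirror tray may slide a little too.
- leaf_edge (a point): Outer corner of the leaf at its free (clasp) end, at half height (52 mm up): 150 mm along the leaf from the hinge, on its flat outer face. Axes of the leaf: x along the leaf away from the hinge, y out of its outer face.
- case_hinge (a point): Point on the hinge axis at half height, 52 mm up; axes as the case's.
- clasp_mouth (a point): Centre of the top clasp barrel's mouth, at x +87, y 0, z 94 mm in the case's frame and axes; the pin goes straight down here. Three barrels, 20 mm outside, 11 mm hole, each 20 mm tall, on one upright line: z 74 to 94 and 30 to 50 on the mirror tray, z 52 to 72 on the leaf, so the holes line up only when shut. The case's end wall, 11 mm higher than this, is 12 mm away.
- pin: Brass clasp pin, 60 g, upright and round about z: shaft 8 mm thick, 70 mm long, tapered tip (5 mm across), then a collar 17 mm across, 4 mm thick, then a round grip 14 mm thick from 74 mm to the top at 102 mm. Origin at the tip's end, z up. It starts in one of the stand's holes, tip 8 mm above the lid, grip top 110 mm, among two hair sticks, 40 mm apart.
- pin_collar (a point): Underside of the pin's collar, on its axis, 70 mm from the tip: rests on the clasp mouth when the pin is home.
- stand: Stone hair-stick stand, fixed: block 48 (x) by 128 (y) by 50 mm high with three upright holes of 9.5 mm, 42 mm deep, in a row along its y axis at -40, 0 and +40 mm. Origin at the centre of its underside. A fixed plastic organizer, 184 mm high, stands at least 35 mm clear of it to the far right.
- stick1: Wooden hair stick with a pointed bud head, 8 mm thick, head 16 mm, 120 mm long, standing in another hole of the stand, its top 128 mm above the lid. Origin at its foot. Leave in place.
- stick2: Wooden hair stick with a flat stepped head, 8 mm thick, head 18 mm, 120 mm long, standing in another hole of the stand, its top 128 mm above the lid. Origin at its foot. Leave in place.
- comb: Wooden comb 170 by 47 mm, 7 mm thick, lying flat, loose. Origin at its underside. Leave in place.
- sindoor_pot: White ceramic sindoor pot with a closed knobbed lid, 62 mm in diameter and high, loose. Origin under its centre. Leave in place.
- attar_bottle: Small sealed glass bottle with a black cap, 34 mm in diameter, 70 mm high, loose. Origin under its centre. Leave in place.
- oil_bottle: Hair-oil bottle, 44 mm in diameter, 115 mm high, loose. Origin under its centre. Leave in place.
- hairbrush: Wooden hairbrush lying bristles down, 215 mm long, 50 mm wide, 32 mm high, loose. Leave in place.
There are look-alikes about, which are no part of the job. Leave any turquoise look-alike of the case alone.

How it is judged:
By the outcome, as a careful person would: the job done as asked, in the order asked, and still so for the second after the job is handed in, while the arm keeps its last pose, push and grip.
It also fails if it takes over 72 s, if anything falls off the work surface, if the arm or the gripper's body presses on something with over 40 N, if the wrist force passes 120 N, or if a joint passes its speed limit or range.

ROBOT

A 6-joint arm with a two-finger parallel gripper is mounted at the origin on the work surface. World frame = base frame: x ahead of the robot, y to its left, z up, the work surface at z = 0. Lengths are in m, angles in rad, forces in N, time in s.
With the tool pointing down it reaches from about 0.35 to 0.85 m from the base axis. Payload 8.1 kg.
Tool frame: the origin (TCP) lies on the centre line of the jaws, within the pads' length; the fingertips stand 17 mm ahead of it and the grasp point (between the pads) lies 2 mm behind it; z points along the fingers, y is the line along which they close (so a half turn about z gives the same grasp; the last joint's range is limited). The gripper opens to 93 mm and grips with 3 to 60 N. Pads are 15 mm wide; open, the fingers measure 128 mm over their backs; the gripper's body (75 mm by 188 mm) begins 65 mm behind the grasp point.
Start: joints at [-1.327, 0.13, 1.488, -0, 1.523, -0.085], TCP at [0.194, -0.568, 0.236] pointing down, gripper open.
Joint ranges: [-2.96, 2.96], [-0.89, 2.26], [0.02, 2.5], [-1.34, 4.48], [0, 2.73], [-2.66, 2.66]. Speed limits (rad/s): [2.39, 2.39, 2.79, 3.14, 3.14, 3.14].

INTERFACE

Orientations are given as a rotation vector (axis times angle).
In Python, from plant import status, eyes, robot gives the robot as it stands. The module is installed in compiled form; this text tells all that it offers.
- The arm moves only by the tool servo_tool, never from a script. Its argument "plan" is text: rows parted by semicolons, each of 4 numbers parted by spaces: the shift along the tool's x, y, z in m, then the turn about the tool's z in degrees. A call has 1 to 12 rows; each row is the pose to reach, as a shift and turn from the pose commanded when the call began, along the tool's axes at that moment; what a row does not reach only later rows make up. A row lasts 1/12 s, in which the tool goes at most 41.7 mm and 7.16 degrees, less where a joint would pass 70% of its speed; a pose out of reach is approached as far as the arm can. A call with a gripper value outside its range is refused whole. "grip" is the closure, from -1 (fully open) to 1 (shut), set as the call begins (left out, the last holds). The fingers move at their own pace and stop on an object; "grip_force" is the grip in N (left out, the last holds). Time passes only in rows, so rows that repeat a pose let the fingers close. It gives the time, the measured TCP pose, the force, the opening and the grip force at its end, in the units of the state.
- status.read_state(): the state, without advancing time (a new reading comes with each control period).
- eyes.read_camera(name): name is "scene" or "top" or "wrist"; returns a dict with "image" (480x640x3 uint8, blue, green, red), "fovy" (degrees; the focal length in pixels is half the picture's height over the tangent of half this angle, whatever the lens; pixels are square), "cx", "cy" (the principal point, pixels), "world_from_camera" (4x4, takes a point from camera to world coordinates); the wrist camera has in their place "hand_eye" (4x4, takes a point from camera to tool coordinates, whose origin is the TCP and whose axes are the flange's). Camera axes: x right, y down, z forward; pixel columns grow to the right and rows downward; lengths in m; the calibration is good to about 2 mm. A picture is of the moment at which its call begins: read the wrist's pose just before it. There is no depth.
- robot.close_job(): hands the job in; it is judged then, once.
The state is a dict: "t": time; "q": joint angles; "dq": joint speeds; "joint_torque": joint torques, N m; "tool_pos": TCP position; "orientation": TCP orientation; "force": force on the tool from outside, world axes, zero at the start; "wrist_torque": the same for the moment, N m; "opening": finger opening in m; "gripper_force": force on a finger pad.
Only numpy, scipy, OpenCV 4.12 (cv2) and the standard library are available. Lean on these libraries where they do the work, as an engineer would, in place of code of your own. Each camera call takes 0.05 s, during which the arm holds its last target. There are 200 camera calls.

## Working session

There is one attempt and no reset: what is moved stays moved. The work goes in short steps, Python scripts to look and compute and a tool call to move; the robot and the scene stay as the last step left them, time stands still between calls to the robot, and variables do not carry over. Pictures are saved under pics/ and viewed, at most 13 in all, crops included, and the job is handed in when it is done.

Besides the shell and the picture viewer there is one more tool, called after "Call:" in YAML: its name, and indented under it one key for each argument. servo_tool: Moves the arm, as the interface text tells. Its arguments: {"type":"object","properties":{"plan":{"type":"string"},"grip":{"type":"number"},"grip_force":{"type":"number"}},"required":["plan"]}

```bash
mkdir -p pics; cat > h.py <<'E'
import numpy as np, cv2
from scipy.spatial.transform import Rotation as R
from plant import status, eyes, robot
def cam(name):
    s=status.read_state(); d=eyes.read_camera(name)
    if 'world_from_camera' in d: T=np.array(d['world_from_camera'])
    else:
        W=np.eye(4); W[:3,:3]=R.from_rotvec(s['orientation']).as_matrix(); W[:3,3]=s['tool_pos']; T=W@np.array(d['hand_eye'])
    f=240/np.tan(np.radians(d['fovy'])/2)
    return dict(im=d['image'],T=T,f=f,c=(d['cx'],d['cy']))
def ray(c,p):
    v=np.array([(p[0]-c['c'][0])/c['f'],(p[1]-c['c'][1])/c['f'],1.]); v=c['T'][:3,:3]@v
    return c['T'][:3,3],v/np.linalg.norm(v)
def onz(c,p,z):
    o,v=ray(c,p); return o+v*(z-o[2])/v[2]
def tri(c1,p1,c2,p2):
    o1,a=ray(c1,p1);o2,b=ray(c2,p2)
    s=np.linalg.lstsq(np.c_[a,-b],o2-o1,rcond=None)[0]
    x,y=o1+a*s[0],o2+b*s[1]; return (x+y)/2,np.linalg.norm(x-y)
def proj(c,P):
    q=np.linalg.inv(c['T'])@np.r_[P,1]; return np.array([q[0]/q[2]*c['f']+c['c'][0],q[1]/q[2]*c['f']+c['c'][1]])
import pickle
def save(c,n): cv2.imwrite(f'pics/{n}.png',c['im']); pickle.dump(c,open(f'pics/{n}.pkl','wb'))
def load(n): return pickle.load(open(f'pics/{n}.pkl','rb'))
E
python3 - <<'E'
from h import *
for n in('top','scene'):
    c=cam(n); save(c,n+'0'); print(n,c['f'],c['c'],c['T'].round(3).tolist())
print(status.read_state())
E
```

```text
top 500.0169076819967 (322.758316480131, 228.75420547269633) [[-0.016, -0.985, 0.172, 0.33], [-1.0, 0.017, 0.003, 0.034], [-0.006, -0.172, -0.985, 1.114], [0.0, 0.0, 0.0, 1.0]]
scene 462.95752004001565 (322.76036023996176, 232.50676356321267) [[0.194, 0.631, -0.751, 1.168], [0.981, -0.113, 0.159, -0.128], [0.016, -0.768, -0.641, 0.659], [0.0, 0.0, 0.0, 1.0]]
{'t': 0.1, 'q': array([-1.32740094e+00,  1.31099973e-01,  1.48913244e+00,  1.41318517e-05,
        1.52302394e+00, -8.54075067e-02]), 'dq': array([ 0.00053946, -0.00245228, -0.00296762,  0.00057957, -0.00052186,
       -0.0004987 ]), 'joint_torque': array([ 5.16465698e-04, -5.61342108e+01, -4.93094087e+01,  7.69631588e-02,
        2.91003438e-02, -7.06519472e-05]), 'tool_pos': array([ 0.19365213, -0.56738415,  0.23470461]), 'orientation': array([-3.09759589e+00, -5.13886279e-01,  1.84021865e-04]), 'force': array([ 0.19131096,  0.28087702, -0.02993142]), 'wrist_torque': array([-0.0121418 ,  0.01964309, -0.00538571]), 'gripper_force': 0.0, 'opening': 0.09298970753221669}
```

View pics/top0.png

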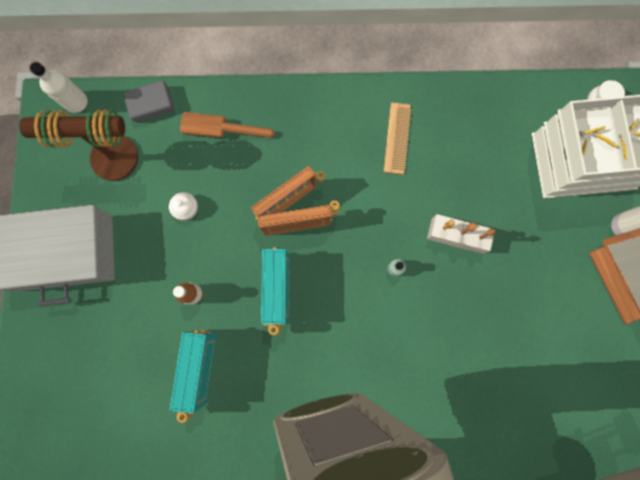

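View pics/scene0.png

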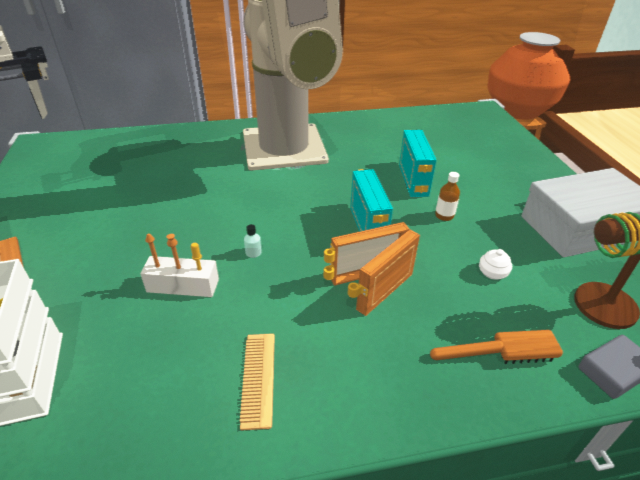

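Top view: the case's hinge is at about (255,212). Its mirror tray is the lower one with the clasp at (334,206), and the leaf is the upper one with its end at (320,176). The stand is at (461,234) with the brass pin among the sticks. In the scene view the pin is at (197,255), at the +y end of the stand, and the leaf barrel is at (355,290). Next I'll view enlarged crops.

```bash
python3 - <<'E'
from h import *
t=load('top0')['im'];s=load('scene0')['im']
f=lambda im,x,y:cv2.resize(im[y:y+75,x:x+100],(400,300),interpolation=cv2.INTER_CUBIC)
def g(im,x,y):
    return cv2.resize(im[y:y+96,x:x+128],(400,300),interpolation=cv2.INTER_CUBIC)
cv2.imwrite('pics/crop1.png',np.vstack([np.hstack([f(t,247,165),f(t,412,200)]),np.hstack([g(s,310,220),f(s,130,225)])]))
E
```

```text
(no output)
```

View pics/crop1.png

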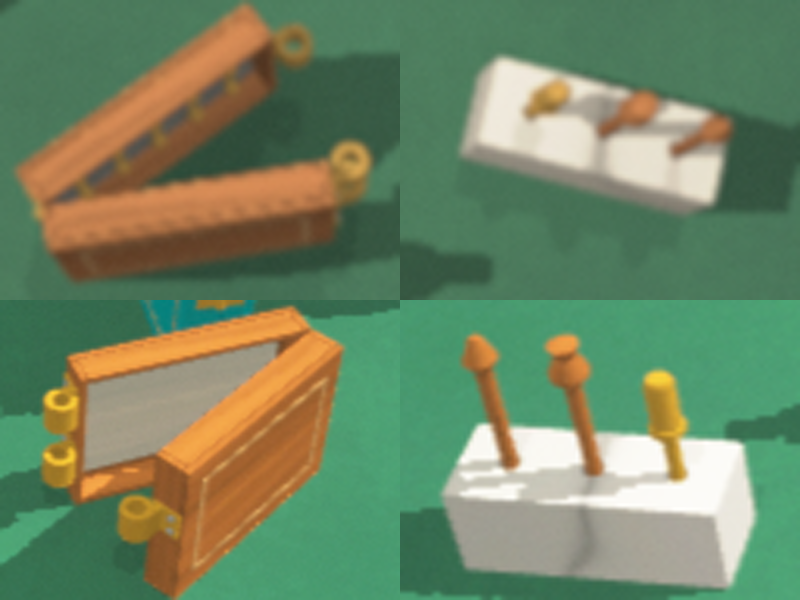

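```bash
python3 - <<'E'
from h import *
t=load('top0');s=load('scene0')
f=lambda x,y,u,v:(x+(u+.5)/4-.5,y+(v+.5)/4-.5)
g=lambda u,v:(310+(u+.5)/3.125-.5,220+(v+.5)/3.125-.5)
T=lambda u,v:f(247,165,u,v)
P=lambda u,v:f(412,200,u-400,v)
S=lambda u,v:f(130,225,u-400,v-300)
print('mouth',tri(t,T(350,160),s,g(62,97)), onz(t,T(350,160),.094))
print('leafbarrel',tri(t,T(292,45),s,g(135,205)), onz(t,T(292,45),.072))
print('pintop',tri(t,P(556,92),s,S(658,376)), onz(t,P(556,90),.11),onz(s,S(658,376),.11))
print('pinfoot',tri(t,P(531,113),s,S(678,478)))
for n,p in dict(m_in_h=(40,208),m_in_c=(330,160),m_out_c=(335,187),m_out_h=(58,250),l_in_c=(270,42),l_out_c=(245,8),l_out_h=(18,170)).items(): print(n,onz(t,T(*p),.105).round(4))
for n,p in dict(m_out_c=(70,357-300),m_in_c=(85,383-300),m_in_h=(310,332-300),l_in_c=(158,455-300),l_out_c=(188,472-300),l_out_h=(342,346-300)).items(): print('s',n,onz(s,g(*p),.105).round(4))
E
```

```text
mouth (array([0.55900637, 0.01381392, 0.09451635]), np.float64(0.001367185784318322)) [0.55897853 0.01313468 0.094     ]
leafbarrel (array([0.62837774, 0.04252265, 0.07021281]), np.float64(0.0003635398951759268)) [0.6279117  0.04268488 0.072     ]
pintop (array([ 0.51381039, -0.22374713,  0.10942331]), np.float64(0.00032786560089901717)) [ 0.51474423 -0.22349224  0.11      ] [ 0.51444103 -0.22381187  0.11      ]
pinfoot (array([ 0.51404461, -0.22515566,  0.04632534]), np.float64(0.0007914240548183699))
m_in_h [0.534  0.1735 0.105 ]
m_in_c [0.5567 0.0237 0.105 ]
m_out_c [0.5424 0.0214 0.105 ]
m_out_h [0.5118 0.1641 0.105 ]
l_in_c [0.6203 0.0539 0.105 ]
l_out_c [0.639  0.0667 0.105 ]
l_out_h [0.5542 0.185  0.105 ]
s m_out_c [0.5369 0.0237 0.105 ]
s m_in_c [0.561  0.0274 0.105 ]
s m_in_h [0.5397 0.1715 0.105 ]
s l_in_c [0.626  0.0538 0.105 ]
s l_out_c [0.6416 0.0665 0.105 ]
s l_out_h [0.5557 0.186  0.105 ]
```

```bash
python3 - <<'E'
from h import *
t=load('top0')
h=cv2.cvtColor(t['im'],cv2.COLOR_BGR2HSV)
m=cv2.inRange(h,(80,130,110),(100,255,255)); m[340:]=0; m[:,:240]=0;m[:,300:]=0
ys,xs=np.nonzero(m); print(xs.min(),xs.max(),ys.min(),ys.max())
for r in range(ys.min(),ys.min()+5): print(r,np.nonzero(m[r])[0][[0,-1]])
for p in [(262,ys.min()),(286,ys.min()),(274,ys.min()-2)]: print(onz(t,p,.105),onz(t,p,.09))
# top crop: green strip
cv2.imwrite('pics/crop2.png',cv2.resize(t['im'][200:260,247:327],(800,600),interpolation=cv2.INTER_CUBIC))
E
```

```text
261 286 248 323
248 [280 280]
249 [262 285]
250 [262 286]
251 [262 286]
252 [262 286]
[0.46858617 0.16204208 0.105     ] [0.47064772 0.1639408  0.09      ]
[0.46777196 0.11313248 0.105     ] [0.46982142 0.1143044  0.09      ]
[0.47229041 0.13758766 0.105     ] [0.47440702 0.13912298 0.09      ]
```

Call:
servo_tool:
  plan: "0 0 0 0; 0.02 -0.03 -0.01 -7; 0.04 -0.06 -0.02 -14; 0.06 -0.09 -0.02 -21; 0.08 -0.12 -0.02 -28; 0.1 -0.15 -0.02 -35; 0.12 -0.18 -0.02 -42; 0.14 -0.21 -0.02 -49; 0.17 -0.24 -0.02 -56; 0.2 -0.27 -0.02 -63; 0.23 -0.3 -0.02 -70; 0.26 -0.32 -0.02 -76"
  grip: -1

```text
t: 1.1
tool_pos: [0.3364, -0.1788, 0.2558]
orientation: [2.119, 2.319, 0.0]
force: [1.3, -1.5, -0.1]
opening: 0.0928
gripper_force: 0.0
```

Call:
servo_tool:
  plan: "0.02 0.02 0 0; 0.045 0.04 0 0; 0.072 0.065 0 0; 0.1 0.09 0 0; 0.13 0.115 0 -1; 0.16 0.14 0 -2; 0.188 0.167 0 -2.7; 0.215 0.19 0 -2.7; 0.24 0.214 0 -2.7; 0.265 0.235 0 -2.7; 0.281 0.251 0 -2.7; 0.281 0.251 0 -2.7"

```text
t: 2.1
tool_pos: [0.5641, 0.1235, 0.2545]
orientation: [-2.066, -2.365, -0.0]
force: [0.8, -0.1, -0.3]
opening: 0.0929
gripper_force: 0.0
```

```bash
python3 - <<'E'
from h import *
c=cam('wrist'); save(c,'w1'); print(status.read_state()['tool_pos'],status.read_state()['orientation'],c['T'].round(3).tolist(),c['f'])
E
```

```text
[0.56320742 0.1217399  0.25464153] [-2.06684558e+00 -2.36441971e+00  1.65445425e-03] [[0.991, 0.129, 0.036, 0.555], [0.134, -0.953, -0.271, 0.199], [-0.001, 0.274, -0.962, 0.406], [0.0, 0.0, 0.0, 1.0]] 352.04420725455225
```

View pics/w1.png

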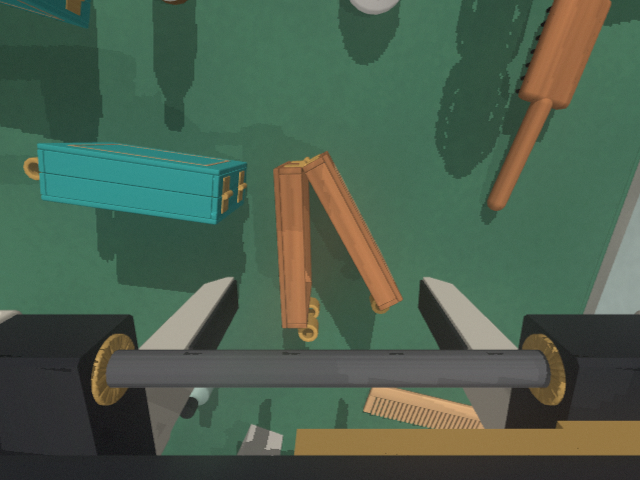

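The wrist view shows the mirror tray's top from (275,172) to (282,327), its inner clasp corner at (308,327), and the mouth at (308,334). The leaf's outer edge runs from (326,154) to (401,298). The turquoise case is well to the left.

```bash
python3 - <<'E'
from h import *
c=load('w1'); t=load('top0')
print('mouth',onz(c,(308.5,333.5),.094),tri(c,(308.5,333.5),t,(334.1,204.6)))
for n,p in dict(m_out_h=(275,172),m_out_c=(282,327),m_in_c=(307,327),l_out_h=(326,154),l_out_c=(401,298)).items(): print(n,onz(c,p,.105).round(4))
s=status.read_state();print(s['tool_pos'],R.from_rotvec(s['orientation']).as_matrix().round(3).tolist())
E
```

```text
mouth [0.5602273  0.01129039 0.094     ] (array([0.55939497, 0.01294275, 0.09609771]), np.float64(0.0017214122789482949))
m_out_h [0.5138 0.1663 0.105 ]
m_out_c [0.5341 0.0214 0.105 ]
m_in_c [0.5578 0.0247 0.105 ]
l_out_h [0.5544 0.1867 0.105 ]
l_out_c [0.6411 0.0665 0.105 ]
[0.56320742 0.1217399  0.25464153] [[-0.134, 0.991, -0.002], [0.991, 0.134, -0.0], [0.0, -0.002, -1.0]]
```

Call:
servo_tool:
  plan: "0.006 -0.002 0.03 0; 0.006 -0.002 0.06 0; 0.006 -0.002 0.09 0; 0.006 -0.002 0.11 0; 0.006 -0.002 0.125 0; 0.006 -0.002 0.14 0; 0.006 -0.002 0.155 0; 0.006 -0.002 0.17 0; 0.006 -0.002 0.18 0; 0.006 -0.002 0.185 0; 0.006 -0.002 0.185 0; 0.006 -0.002 0.185 0"

```text
t: 3.15
tool_pos: [0.5602, 0.1255, 0.0711]
orientation: [2.071, 2.362, 0.0]
force: [-0.4, 0.2, -0.0]
opening: 0.0933
gripper_force: 0.0
```

Call:
servo_tool:
  plan: "0 0 0 0; 0 0 0 0; 0 0 0 0; 0 0 0 0; 0 0 0 0; 0 0 0 0; 0 0 0 0; 0 0 0 0; 0 0 0 0; 0 0 0 0"
  grip: -0.2
  grip_force: 15

```text
t: 3.98
tool_pos: [0.5603, 0.1258, 0.0708]
orientation: [2.071, 2.362, 0.0]
force: [-1.9, -0.3, 3.9]
opening: 0.0558
gripper_force: 3.8
```

Call:
servo_tool:
  plan: "0 0 0 0; 0 0 0 0; 0 0 0 0; 0 0 0 0; 0 0 0 0; 0 0 0 0; 0 0 0 0; 0 0 0 0"
  grip: 0.1
  grip_force: 20

```text
t: 4.65
tool_pos: [0.5601, 0.1258, 0.0705]
orientation: [-2.071, -2.363, 0.0]
force: [-0.5, -0.4, 2.0]
opening: 0.049
gripper_force: 19.5
```

```bash
python3 - <<'E'
from h import *
t=cam('top');save(t,'top1');s=cam('scene');save(s,'scene1')
f=lambda im,x,y:cv2.resize(im[y:y+75,x:x+100],(400,300),interpolation=cv2.INTER_CUBIC)
g=lambda im,x,y:cv2.resize(im[y:y+96,x:x+128],(400,300),interpolation=cv2.INTER_CUBIC)
cv2.imwrite('pics/crop3.png',np.hstack([f(t['im'],250,165),g(s['im'],300,220)]))
print(status.read_state())
E
```

```text
{'t': 4.75, 'q': array([ 1.31600796e-01,  2.00858437e-01,  1.72220727e+00, -5.49817877e-06,
        1.21861011e+00,  7.21480958e-05]), 'dq': array([-1.47984043e-03,  1.05845177e-04,  1.87973763e-03,  9.32685052e-05,
        6.83754712e-04,  5.53464743e-04]), 'joint_torque': array([ 2.29505869e-02, -5.42397380e+01, -4.42068851e+01,  1.90281789e-01,
       -2.53468305e-01,  1.00464290e-01]), 'tool_pos': array([0.56011015, 0.12578414, 0.07056633]), 'orientation': array([-2.07061727e+00, -2.36258936e+00,  1.03596416e-04]), 'force': array([-0.57552957, -0.59757069,  2.26792244]), 'wrist_torque': array([-0.08935079,  0.04518864,  0.12976368]), 'gripper_force': 19.527217028662562, 'opening': 0.0490206674144818}
```

View pics/crop3.png

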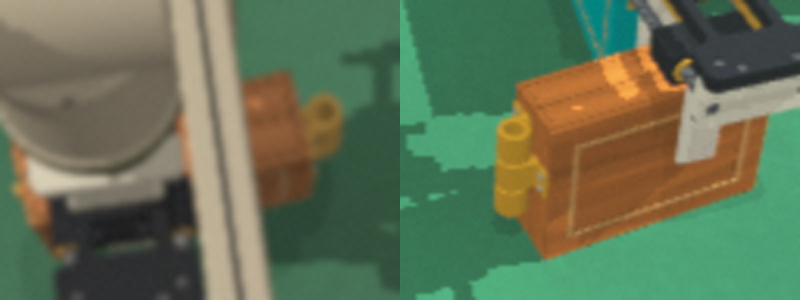

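The case looks shut, with the three barrels stacked at scene-crop (513,130). I'll squeeze harder briefly to confirm, then release and rise.

Call:
servo_tool:
  plan: "0 0 0 0; 0 0 0 0; 0 0 0 0; 0 0 0 0"
  grip_force: 45

```text
t: 5.08
tool_pos: [0.5601, 0.1258, 0.0706]
orientation: [2.071, 2.363, 0.0]
force: [-0.2, 0.0, 0.7]
opening: 0.0485
gripper_force: 43.6
```

Call:
servo_tool:
  plan: "0 0 0 0; 0 0 0 0; 0 0 0 0; 0 0 0 0; 0 0 0 0; 0 0 0 0; 0 0 -0.02 0; 0 0 -0.05 0; 0 0 -0.09 0; 0 0 -0.13 0; 0 0 -0.17 0; 0 0 -0.18 0"
  grip: -1
  grip_force: 20

```text
t: 6.08
tool_pos: [0.563, 0.1262, 0.2591]
orientation: [2.066, 2.357, 0.013]
force: [1.4, -0.5, 0.8]
opening: 0.0929
gripper_force: 0.0
```

```bash
python3 - <<'E'
from h import *
c=cam('wrist'); save(c,'w2'); t=cam('top');save(t,'top2');s=cam('scene');save(s,'scene2')
g=lambda im,x,y,w,h:cv2.resize(im[y:y+h,x:x+w],(400,300),interpolation=cv2.INTER_CUBIC)
cv2.imwrite('pics/crop4.png',np.vstack([np.hstack([g(c['im'],230,140,160,120),g(c['im'],250,270,100,75)]),np.hstack([g(t['im'],250,165,100,75),g(s['im'],300,220,100,75)])]))
print(status.read_state()['tool_pos'],status.read_state()['orientation'])
E
```

```text
[0.56097103 0.12591789 0.25199571] [2.06929566 2.36110806 0.0036434 ]
```

View pics/crop4.png

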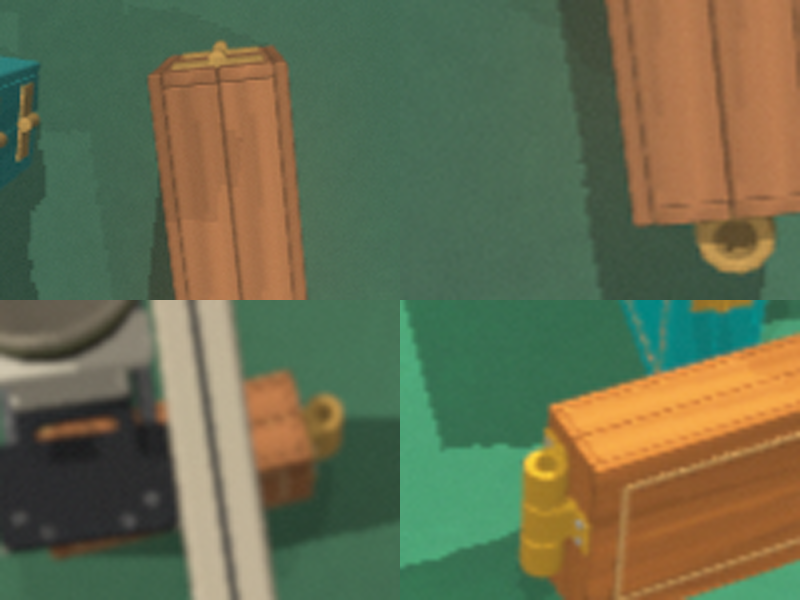

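The case is shut: the seam is tight and all three barrels are in line. The mouth is at about wrist (333.4,328.9), top (330.1,192.1) and scene (335.9,260.1).

```bash
python3 - <<'E'
from h import *
c=load('w2');t=load('top2');s=load('scene2')
w,tt,ss=(333.4,328.9),(330.1,192.1),(335.9,260.1)
print(onz(c,w,.094),onz(t,tt,.094),onz(s,ss,.094));print(tri(t,tt,s,ss),tri(c,w,s,ss))
a=onz(c,(316.9,166.9),.105);b=onz(c,(332.9,322.6),.105);print(a,b,np.degrees(np.arctan2(*(b-a)[[1,0]])),np.linalg.norm(b-a))
w=cam('wrist');save(w,'w3')
st=status.read_state();M=R.from_rotvec(st['orientation']).as_matrix();print(st['tool_pos'],M.round(4).tolist())
print(M.T@(np.array([.514,-.2243,.25])-st['tool_pos']))
d=w['im'].astype(int)-c['im'];print(abs(d).mean())
E
```

```text
[0.5850269  0.01978064 0.094     ] [0.586026  0.0210476 0.094    ] [0.58498829 0.02071199 0.094     ]
(array([0.58578372, 0.02079067, 0.09472626]), np.float64(0.0005455412463419444)) (array([0.58515129, 0.02037089, 0.09446341]), np.float64(0.0006751041070460088))
[0.54895798 0.17772757 0.105     ] [0.58247367 0.03280843 0.105     ] -76.97805379539535 0.148744276126952
[0.55993061 0.12577601 0.24985549] [[-0.1312, 0.9914, -0.0005], [0.9914, 0.1312, -0.0001], [-0.0, -0.0005, -1.0]]
[-3.41025398e-01 -9.14577681e-02 -9.45972974e-05]
4.177018229166666
```

Call:
servo_tool:
  plan: "-0.02 -0.005 0 0; -0.05 -0.013 0 2; -0.085 -0.022 0 5; -0.12 -0.032 0 8; -0.155 -0.042 0 12; -0.19 -0.051 0 15; -0.225 -0.06 0 18; -0.26 -0.07 0 20; -0.29 -0.078 0 20; -0.32 -0.086 0 20; -0.341 -0.0915 0 20; -0.341 -0.0915 0 20"

```text
t: 7.28
tool_pos: [0.512, -0.2276, 0.2473]
orientation: [-2.45, -1.96, 0.005]
force: [-0.7, -0.5, -0.8]
opening: 0.0925
gripper_force: 0.0
```

Call:
servo_tool:
  plan: "0 0 0 0; 0 0 0 0; 0 0 0 0"

```text
t: 7.53
tool_pos: [0.514, -0.223, 0.2494]
orientation: [-2.447, -1.967, 0.001]
force: [0.1, 1.3, 0.1]
opening: 0.0931
gripper_force: 0.0
```

```bash
python3 - <<'E'
from h import *
c=cam('wrist'); save(c,'w4')
im=c['im'].copy()
st=status.read_state();print(st['tool_pos'],st['orientation'])
for P in [(.514,-.224,.11),(.514,-.224,.05),(.514,-.224,.0)]: print(proj(c,np.array(P)))
x,y=proj(c,np.array([.514,-.224,.11])).astype(int);x0=min(max(x-80,0),480);y0=min(max(y-60,0),360);print(x0,y0)
cv2.imwrite('pics/crop5.png',cv2.resize(im[y0:y0+120,x0:x0+160],(800,600),interpolation=cv2.INTER_CUBIC))
E
```

```text
[ 0.51417915 -0.2229452   0.24986853] [-2.44699171e+00 -1.96817378e+00  3.65202404e-04]
[327.72333288 232.7868429 ]
[327.87823475 217.70858028]
[327.97374076 208.41195454]
247 172
```

View pics/crop5.png

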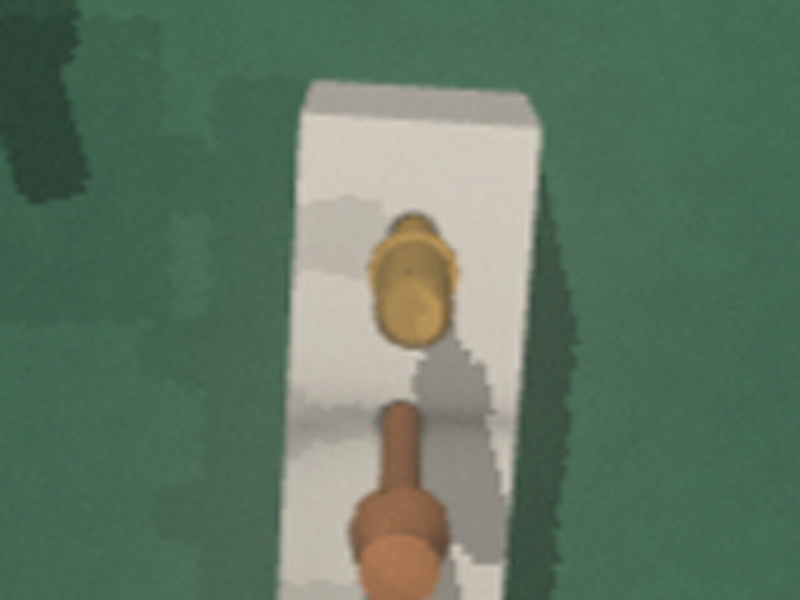

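The pin's top is at wrist pixel (329,234), so the pin axis is at about (0.515,-0.225). I'll correct by 2 mm and descend.

Call:
servo_tool:
  plan: "-0.002 0.001 0.03 0; -0.002 0.001 0.06 0; -0.002 0.001 0.09 0; -0.002 0.001 0.11 0; -0.002 0.001 0.125 0; -0.002 0.001 0.135 0; -0.002 0.001 0.142 0; -0.002 0.001 0.146 0; -0.002 0.001 0.146 0; -0.002 0.001 0.146 0"

```text
t: 8.42
tool_pos: [0.5153, -0.2265, 0.1056]
orientation: [2.448, 1.967, 0.001]
force: [0.3, -0.4, 0.1]
opening: 0.0929
gripper_force: 0.0
```

Call:
servo_tool:
  plan: "0 0 0 0; 0 0 0 0; 0 0 0 0; 0 0 0 0; 0 0 0 0; 0 0 0 0; 0 0 0 0; 0 0 0 0; 0 0 0 0; 0 0 0 0; 0 0 0 0; 0 0 0 0"
  grip: 1
  grip_force: 25

```text
t: 9.42
tool_pos: [0.5147, -0.2264, 0.1046]
orientation: [-2.449, -1.967, 0.0]
force: [0.1, 0.7, -0.3]
opening: 0.0176
gripper_force: 0.0
```

Call:
servo_tool:
  plan: "0 0 0 0; 0 0 0 0; 0 0 0 0; 0 0 0 0"

```text
t: 9.75
tool_pos: [0.5147, -0.2264, 0.1046]
orientation: [-2.449, -1.967, 0.0]
force: [0.0, -0.4, -0.0]
opening: 0.0132
gripper_force: 25.0
```

Call:
servo_tool:
  plan: "0 0 -0.005 0; 0 0 -0.015 0; 0 0 -0.03 0; 0 0 -0.05 0; 0 0 -0.075 0; 0 0 -0.1 0; 0 0 -0.12 0; 0 0 -0.135 0; 0 0 -0.145 0; 0 0 -0.145 0; 0 0 -0.145 0"

```text
t: 10.67
tool_pos: [0.5149, -0.2266, 0.2501]
orientation: [2.449, 1.966, 0.001]
force: [0.3, 0.2, -1.1]
opening: 0.013
gripper_force: 25.0
```

Call:
servo_tool:
  plan: "0.015 0.001 0 0; 0.04 0.0025 0 -4; 0.07 0.004 0 -8; 0.1 0.006 0 -12; 0.13 0.008 0 -16; 0.16 0.01 0 -20; 0.19 0.012 0 -24; 0.215 0.013 0 -25.5; 0.235 0.014 0 -25.5; 0.25 0.015 0 -25.5; 0.2563 0.0155 0 -25.5; 0.2563 0.0155 0 -25.5"

```text
t: 11.67
tool_pos: [0.5846, 0.0217, 0.2479]
orientation: [-1.951, -2.459, 0.002]
force: [0.5, 0.1, 0.4]
opening: 0.0134
gripper_force: 25.0
```

Call:
servo_tool:
  plan: "0 0 0.01 0; 0 0 0.02 0; 0 0 0.028 0; 0 0 0.028 0; 0 0 0.028 0; 0 0 0.028 0"

```text
t: 12.17
tool_pos: [0.5851, 0.02, 0.2216]
orientation: [-1.956, -2.459, 0.0]
force: [-0.9, -0.3, -0.5]
opening: 0.0133
gripper_force: 25.0
```

```bash
python3 - <<'E'
from h import *
c=cam('wrist'); save(c,'w5'); s=cam('scene');save(s,'scene5')
st=status.read_state();print(st['tool_pos'],st['orientation'])
M=R.from_rotvec(st['orientation']).as_matrix();tip=st['tool_pos']+M@[0,0,.0966]
for k,z in (('w',c),('s',s)):
  print(k,'tip',proj(z,tip),'mouth',proj(z,np.array([.5855,.0204,.094])))
g=lambda k:np.clip(np.array(proj(k,np.array([.5855,.0204,.115])))-[50,75],0,[540,330]).astype(int)
o=[g(c),g(s)];print(o)
cv2.imwrite('pics/crop6.png',np.hstack([cv2.resize(k['im'][y:y+150,x:x+100],(400,600),interpolation=cv2.INTER_CUBIC) for k,(x,y) in zip((c,s),o)]))
E
```

```text
[0.58546199 0.02021752 0.22226935] [1.95486287e+00 2.45823963e+00 9.36496968e-04]
w tip [327.92941749 246.0672784 ] mouth [327.92234764 234.5393281 ]
s tip [336.30739914 247.03703245] mouth [335.79074514 260.31591436]
[array([277, 166]), array([286, 176])]
```

View pics/crop6.png

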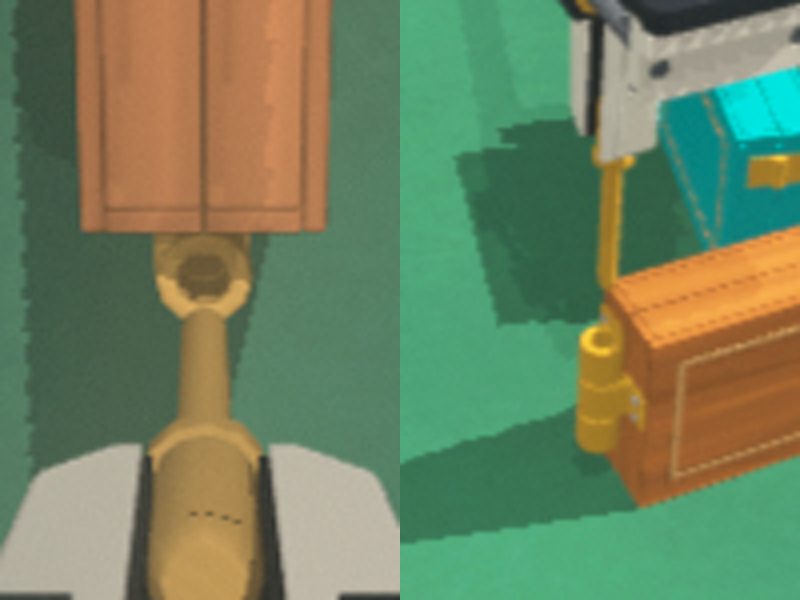

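The wrist view shows the tip at (328,245.5) and the mouth at (327.7,234.6). In the scene view the tip is near (337,247.5) and the mouth at (335.6,260.1). I'll measure the shaft's centre line numerically to check for tilt.

```bash
python3 - <<'E'
from h import *
c=load('w5');s=load('scene5')
tcp=np.array([.58546,.02022,.22227])
for n,k,rng,lo,hi,cols in (('s',s,range(212,262,3),(18,140,60),(32,255,255),(322,352)),('w',c,range(236,276,3),(8,60,30),(32,255,255),(312,342))):
  h=cv2.cvtColor(k['im'],cv2.COLOR_BGR2HSV);m=cv2.inRange(h,lo,hi)
  ax=np.array([proj(k,tcp-[0,0,d]) for d in np.linspace(.02,.0966,30)])
  o=np.argsort(ax[:,1])
  for r in rng:
    x=np.nonzero(m[r,cols[0]:cols[1]])[0]+cols[0]
    if len(x): print(n,r,x[0],x[-1],(x[0]+x[-1])/2,len(x),'pred',np.interp(r,ax[o,1],ax[o,0]).round(2))
E
```

```text
s 215 334 343 338.5 3 pred 337.77
s 218 337 341 339.0 5 pred 337.63
s 221 337 340 338.5 4 pred 337.49
s 224 337 340 338.5 4 pred 337.36
s 227 336 340 338.0 5 pred 337.22
s 230 336 340 338.0 5 pred 337.08
s 233 336 340 338.0 5 pred 336.94
s 236 336 340 338.0 5 pred 336.8
s 239 336 339 337.5 4 pred 336.67
s 242 336 351 343.5 5 pred 336.53
s 245 336 340 338.0 5 pred 336.39
s 248 337 337 337.0 1 pred 336.3
s 254 337 338 337.5 2 pred 336.3
s 257 335 340 337.5 6 pred 336.3
s 260 331 341 336.0 11 pred 336.3
w 236 316 339 327.5 24 pred 327.8
w 239 317 338 327.5 22 pred 327.8
w 242 318 337 327.5 20 pred 327.8
w 245 322 333 327.5 12 pred 327.8
w 248 322 333 327.5 12 pred 327.79
w 251 322 333 327.5 12 pred 327.79
w 254 322 333 327.5 12 pred 327.78
w 257 322 333 327.5 12 pred 327.77
w 260 322 334 328.0 13 pred 327.77
w 263 322 334 328.0 13 pred 327.76
w 266 322 334 328.0 13 pred 327.75
w 269 321 334 327.5 14 pred 327.74
w 272 319 337 328.0 19 pred 327.74
w 275 316 340 328.0 25 pred 327.73
```

No tilt. The wrist view says the pin is centred, while the scene view suggests it is 2 mm towards +y. I'll go to about 5 mm above the mouth with a 1 mm compromise and look again, since parallax is small there.

Call:
servo_tool:
  plan: "-0.001 0 0.005 0; -0.001 0 0.012 0; -0.001 0 0.019 0; -0.001 0 0.024 0; -0.001 0 0.024 0; -0.001 0 0.024 0; -0.001 0 0.024 0; -0.001 0 0.024 0"

```text
t: 12.93
tool_pos: [0.5856, 0.0195, 0.198]
orientation: [1.954, 2.459, 0.001]
force: [0.0, -0.4, -1.2]
opening: 0.013
gripper_force: 25.0
```

```bash
python3 - <<'E'
from h import *
c=cam('wrist'); save(c,'w6'); s=cam('scene');save(s,'scene6')
st=status.read_state();print(st['tool_pos'],st['orientation'],st['force'])
M=R.from_rotvec(st['orientation']).as_matrix();tip=st['tool_pos']+M@[0,0,.0966]
for k,z in (('w',c),('s',s)):
  print(k,'tip',proj(z,tip),'mouth',proj(z,np.array([.5855,.0204,.094])))
g=lambda k:(np.array(proj(k,np.array([.5855,.0204,.097])))-[25,37]).astype(int)
o=[g(c),g(s)];print(o)
cv2.imwrite('pics/crop7.png',np.hstack([cv2.resize(k['im'][y:y+75,x:x+50],(400,600),interpolation=cv2.INTER_CUBIC) for k,(x,y) in zip((c,s),o)]))
E
```

```text
[0.58564309 0.01951785 0.19810729] [1.95446353e+00 2.45882714e+00 6.69781351e-04] [ 0.21086389  0.25205677 -0.28805317]
w tip [327.23669973 245.96506888] mouth [327.2381812  241.90412972]
s tip [335.46996707 257.3619466 ] mouth [335.79074514 260.31591436]
[array([302, 206]), array([310, 222])]
```

View pics/crop7.png

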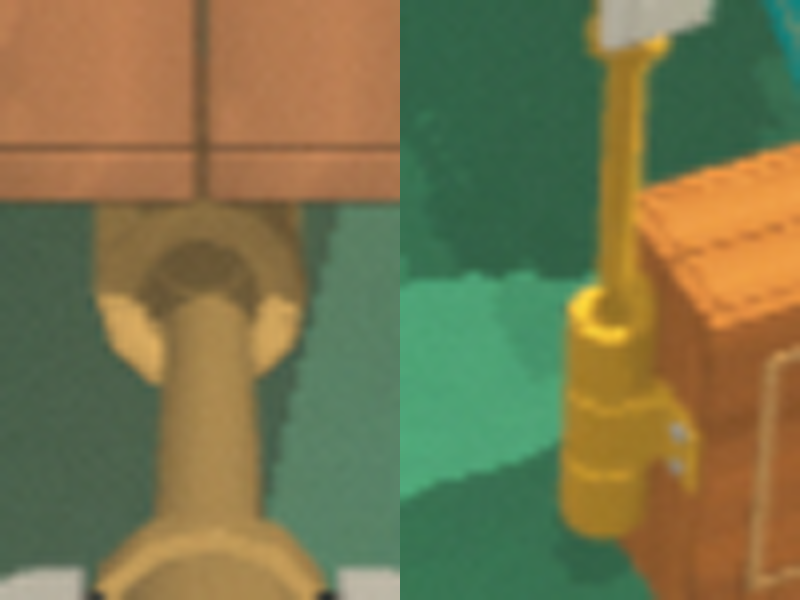

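The tip is over the hole. It sits roughly 0.6 mm to +x and 0.7 mm to +y, averaging the two views, within the 3 mm entry margin. I'll nudge it and go in.

Call:
servo_tool:
  plan: "-0.0007 -0.0005 0 0; -0.0007 -0.0005 0.004 0; -0.0007 -0.0005 0.008 0; -0.0007 -0.0005 0.012 0; -0.0007 -0.0005 0.016 0; -0.0007 -0.0005 0.02 0; -0.0007 -0.0005 0.024 0; -0.0007 -0.0005 0.024 0; -0.0007 -0.0005 0.024 0"

```text
t: 13.78
tool_pos: [0.5848, 0.0188, 0.1732]
orientation: [-1.954, -2.459, 0.001]
force: [-0.1, -0.3, -0.3]
opening: 0.0132
gripper_force: 25.0
```

Call:
servo_tool:
  plan: "0 0 0.004 0; 0 0 0.008 0; 0 0 0.012 0; 0 0 0.016 0; 0 0 0.02 0; 0 0 0.024 0; 0 0 0.028 0; 0 0 0.032 0; 0 0 0.036 0; 0 0 0.036 0"

```text
t: 14.62
tool_pos: [0.5844, 0.0188, 0.1364]
orientation: [-1.954, -2.458, 0.001]
force: [-0.7, 0.4, -0.2]
opening: 0.0128
gripper_force: 25.0
```

Free so far, with about 16 mm left.

Call:
servo_tool:
  plan: "0 0 0.004 0; 0 0 0.008 0; 0 0 0.011 0; 0 0 0.013 0; 0 0 0.0145 0; 0 0 0.016 0; 0 0 0.017 0; 0 0 0.018 0; 0 0 0.018 0; 0 0 0.018 0"

```text
t: 15.45
tool_pos: [0.5856, 0.0187, 0.1206]
orientation: [1.954, 2.459, 0.001]
force: [-1.9, 0.1, 4.4]
opening: 0.0133
gripper_force: 25.0
```

It is seated where predicted (TCP z 0.1206, 4 N up). I'll release, rise and check.

Call:
servo_tool:
  plan: "0 0 -0.001 0; 0 0 -0.001 0; 0 0 -0.001 0; 0 0 -0.001 0; 0 0 -0.001 0; 0 0 -0.001 0; 0 0 -0.001 0; 0 0 -0.01 0; 0 0 -0.04 0; 0 0 -0.075 0; 0 0 -0.1 0; 0 0 -0.11 0"
  grip: -1

```text
t: 16.45
tool_pos: [0.5871, 0.0187, 0.2356]
orientation: [1.951, 2.455, 0.007]
force: [-0.2, -0.3, 0.7]
opening: 0.0885
gripper_force: 0.0
```

Call:
servo_tool:
  plan: "0.02 0 0 0; 0.04 0 0 0; 0.06 0 0 0; 0.075 0 0 0; 0.085 0 0 0; 0.087 0 0 0; 0.087 0 0 0; 0.087 0 0 0; 0.087 0 0 0"

```text
t: 17.2
tool_pos: [0.5656, 0.1027, 0.2295]
orientation: [1.956, 2.458, -0.0]
force: [0.2, 0.4, -0.2]
opening: 0.0935
gripper_force: 0.0
```

```bash
python3 - <<'E'
from h import *
c=cam('wrist'); save(c,'w7'); s=cam('scene');save(s,'scene7')
st=status.read_state();print(st['tool_pos'],st['orientation'],st['force'],st['opening'])
cv2.imwrite('pics/crop8.png',np.hstack([cv2.resize(c['im'][150:390,220:380],(400,600)),cv2.resize(s['im'][210:330,300:380],(400,600),interpolation=cv2.INTER_CUBIC)]))
E
```

```text
[0.56559782 0.10267298 0.2295759 ] [ 1.95608587e+00  2.45825291e+00 -3.22528344e-04] [-0.53467138 -0.33162258  0.14132818] 0.09292315366765572
```

View pics/crop8.png

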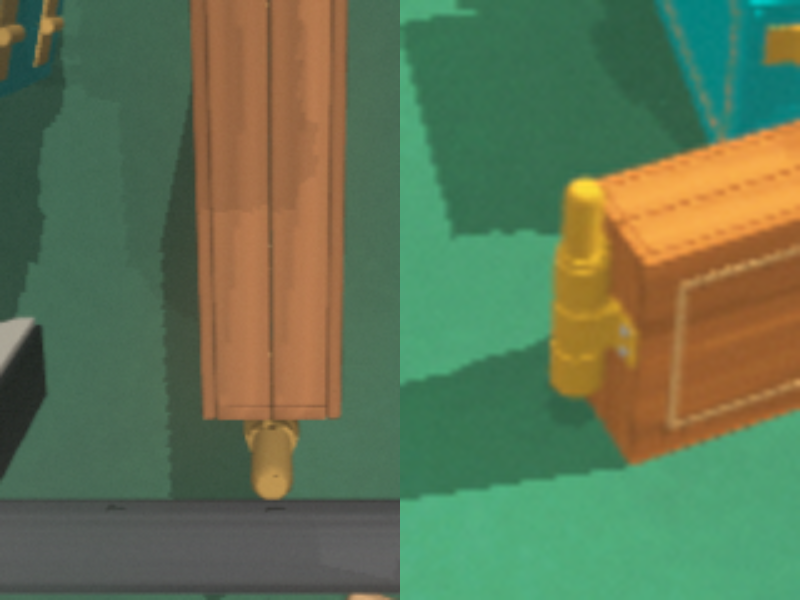

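The pin is home with its collar on the top barrel (scene crop about (578,255)), and the seam is closed. Now I'll pinch at mid-length.

Call:
servo_tool:
  plan: "0.002 0 0.03 0; 0.002 0 0.06 0; 0.002 0 0.09 0; 0.002 0 0.11 0; 0.002 0 0.125 0; 0.002 0 0.14 0; 0.002 0 0.15 0; 0.002 0 0.16 0; 0.002 0 0.164 0; 0.002 0 0.164 0; 0.002 0 0.164 0"

```text
t: 18.22
tool_pos: [0.5653, 0.1054, 0.0661]
orientation: [1.955, 2.459, 0.001]
force: [-1.1, -0.3, 1.1]
opening: 0.0933
gripper_force: 0.0
```

Call:
servo_tool:
  plan: "0 0 0 0; 0 0 0 0; 0 0 0 0; 0 0 0 0; 0 0 0 0; 0 0 0 0; 0 0 0 0; 0 0 0 0; 0 0 0 0; 0 0 0 0; 0 0 0 0; 0 0 0 0"
  grip: 1
  grip_force: 40

```text
t: 19.22
tool_pos: [0.565, 0.1054, 0.0656]
orientation: [-1.955, -2.459, 0.0]
force: [-0.7, 0.3, 1.1]
opening: 0.0476
gripper_force: 40.0
```

Call:
servo_tool:
  plan: "0 0 -0.004 0; 0 0 -0.012 0; 0 0 -0.022 0; 0 0 -0.034 0; 0 0 -0.046 0; 0 0 -0.058 0; 0 0 -0.07 0; 0 0 -0.082 0; 0 0 -0.092 0; 0 0 -0.098 0; 0 0 -0.1 0; 0 0 -0.1 0"

```text
t: 20.22
tool_pos: [0.5653, 0.1055, 0.1663]
orientation: [1.954, 2.459, 0.001]
force: [-0.2, 0.1, -5.6]
opening: 0.0479
gripper_force: 40.0
```

Call:
servo_tool:
  plan: "0 0 0 0; 0 0 0 0; 0 0 0 0; 0 0 0 0; 0 0 0 0; 0 0 0 0"

```text
t: 20.72
tool_pos: [0.5649, 0.1054, 0.1654]
orientation: [-1.955, -2.459, 0.0]
force: [-0.9, -0.0, -4.6]
opening: 0.0473
gripper_force: 40.0
```

```bash
python3 - <<'E'
from h import *
s=cam('scene');save(s,'scene8');cv2.imwrite('pics/s8.png',s['im'][60:400,60:620])
st=status.read_state();print(st['tool_pos'],st['orientation'],st['force'],st['wrist_torque'],st['opening'],st['gripper_force'])
E
```

```text
[0.5648996  0.10545952 0.16547254] [-1.95469184e+00 -2.45918123e+00  2.29916075e-04] [-0.36200814 -0.76139241 -6.23669539] [ 0.03029093 -0.10757988 -0.01556731] 0.04755501013277228 39.978400468826294
```

View pics/s8.png

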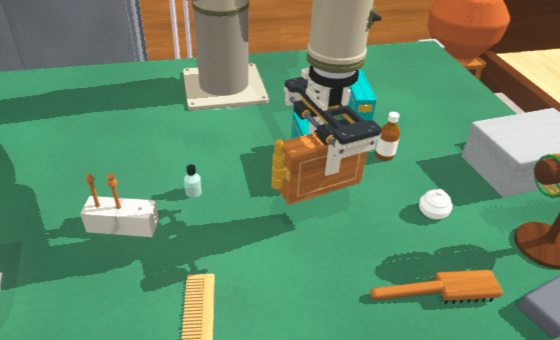

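The case is held level and shut about 10 cm up, with the pin in at crop (279,160), and the sticks and everything else are where they were. Handing in.

```bash
python3 -c "
from plant import robot
print(robot.close_job())"
```

```text
the job is handed in; nothing more can be done
None
```

The case is shut and pinned, with the collar on the top barrel, and held upright about 10 cm above the lid under a 40 N pinch; the hair sticks and other items weren't touched, and the job was handed in at about 21 s.

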